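# Fit a U-bolt over a clamped tube

## Robot

A 6-joint arm with a two-finger parallel gripper is mounted at the origin on a cart in front of the work surface, level with it; the furniture and walls round the work are solid. World frame = base frame: x ahead of the robot, y to its left, z up, the work surface at z = 0. Lengths are in m, angles in degrees, forces in N, time in s.
With the tool pointing down it reaches from about 0.325 to 0.85 m from the base axis. Payload 4.4 kg.
Tool frame: the origin (TCP) lies at the very end of the fingers, on their centre line; the grasp point (between the pads) lies 19 mm behind it; x points along the fingers, y is the direction in which the jaws open and shut, and the axes are right-handed (so a half turn about x gives the same grasp; the last joint's range is limited). The gripper opens to 94 mm and grips with 3 to 60 N. Pads are 16 mm wide; open, the fingers measure 119 mm over their backs; the gripper's body (75 mm by 177 mm) begins 78 mm behind the grasp point.
Start: joints at [54.632, 11.837, 88.321, -0, 79.842, -8.623], TCP at [0.259, 0.513, 0.205] pointing down, gripper open.
Joint ranges: [-156.59, 156.59], [-49.26, 127.26], [12.9, 141.05], [-63.56, 243.56], [4.71, 150.69], [-161.64, 161.64]. Speed limits (degrees/s): [159.86, 159.86, 180, 180, 180, 180].

## Interface

Orientations are given as a 3x3 rotation matrix whose columns are the frame's x, y, z axes.
In Python, from cell import robot gives the robot as it stands.
- The arm moves only by the tool jog_arm, never from a script. Its argument "targets" is a list of rows, each a list of 6 numbers: the shift along the tool's x, y, z in mm, then the turn, a rotation vector about the tool's x, y, z in rad. A call has 1 to 8 rows; each row is the pose to reach, as a shift and turn from the pose commanded when the call began, along the tool's axes at that moment; what a row does not reach only later rows make up. A row lasts 1/10 s, in which the tool goes at most 50 mm and 8.59 degrees, less where a joint would pass 70% of its speed; a pose out of reach is approached as far as the arm can. A call with a gripper value outside its range is refused whole. "gripper" is the opening, from -1 (shut) to 1 (fully open), set as the call begins (left out, the last holds). The fingers move at their own pace and stop on an object; "squeeze" is the grip in N (left out, the last holds). Time passes only in rows, so rows that repeat a pose let the fingers close. It gives the time, the measured TCP pose, the force and the opening at its end, in the units of the state.
- robot.get_obs(): the state, without advancing time (a new reading comes with each control period).
- robot.camera(name): name is "scene" or "side" or "wrist"; returns the picture (384x512x3 uint8, blue, green, red); there is no depth.
- robot.camera_params(name): a dict with "intrinsics" (3x3 intrinsics, pixels), "rvec" (rotation vector, rad) and "tvec" (3), from world to camera coordinates, as OpenCV has them. Camera axes: x right, y down, z forward; pixel columns grow to the right and rows downward; lengths in m; the calibration is good to about 2 mm. A picture is of the moment at which its call begins: read the wrist's pose just before it. camera_params takes no time and is no camera call; for the wrist camera it gives the pose at the moment of the call.
- robot.sign_off(): hands the job in, once; it reports no verdict.
The state is a dict: "time_s": time; "qpos": joint angles; "qd": joint speeds; "joint_torque": joint torques, N m; "eef_pos": TCP position; "ee_rot": TCP orientation; "wrist_force": force on the tool from outside, world axes, zero at the start; "ft_torque": the same for the moment, N m; "opening": finger opening in m.
Only numpy, scipy, OpenCV 4.12 (cv2) and the standard library are available. Lean on these libraries where they do the work, as an engineer would, in place of code of your own. Each camera call takes 0.05 s, during which the arm holds its last target. There are 200 camera calls.

## Task

Take the U-bolt out of its wooden block and clamp the tube on the steel stand with it: pass its two legs astride the tube and down through both holes of the plate beneath it, feeling for the holes because the plate may sit anywhere along its rails, then push the U-bolt fully home so that it stands upright with its bend resting on the tube, and let go. Feel and push gently: never press on the stand, with the U-bolt or the gripper, harder than about 25 N, and leave the other things on the table where they are.

Things in the scene. Friction and masses are not known exactly. Their poses are not given: they have to be found in the camera images.
- u_bolt: Loose steel U-bolt with a flat top, bar 8 mm thick, 0.12 kg. Origin midway between its leg tips, z up to the bend, legs at x = +20 and -20 mm (48 mm over the outsides, 32 mm gap), y normal to the U. Top of the bend z = 84 mm, its underside z = 76 mm; legs straight up to z = 71 mm, tips flat, 7 mm across. Starts upright in the wooden block. Can be gripped across both legs (closing along x) just below the bend.
- holder: Wooden block fixed to the table, 84 x 46 x 40 mm (x, y, z), origin at the centre of its underside, z up. Two square holes 12 mm wide, 30 mm deep, at x = +20 and -20 mm hold the U-bolt's legs loosely; the U-bolt's tips are 10 mm and its top 94 mm above the table there. Behind block and stand a water bath, 283 mm tall, fills the back of the table: come round its front.
- clamp_stand: Grey steel stand fixed to the table, foot 90 x 158 x 8 mm (x, y, z), origin at the centre of the foot's underside, z up. Two cheeks (44 mm wide, up to z = 97 mm, inner faces at y = +61 and -61 mm) carry a fixed tube along y. When the U-bolt is fully home its bend rests on the tube and its origin is at z = 14 mm, x = 0 of this frame.
- tube_top (a point): Point on top of the stand's aluminium tube, at mid length, 90 mm above the table, axes as the stand's. The tube is 24 mm in diameter and runs along y: axis 12 mm below this point, underside 24 mm below.
- plate_mid (a point): Middle of the stand at the height of the top face (z = 44 mm) of a steel plate 86 x 82 x 6 mm on rails under the tube. Axes as the stand's. The plate itself sits, unreported, up to 18 mm from here in +y or -y. Its two holes lie at x = +20 and -20 mm, at its middle in y, each 14 mm (x) by 10 mm (y). It slides stiffly along y: about 25 N shift it, up to 19 mm from the middle.
- clip_a (a joint): Sprung clip under one hole of the plate (the other hole has the same): 0 at rest, up to 0.006 m pushed outward by a leg. The leg tips meet the clips about 10 mm below the plate's top face. Against both clips it takes roughly 5 to 12 N of push to drive the U-bolt down; they then hold it.
- hex_key: Bystander: loose hexagon key, 28 x 75 x 6 mm, lying on the table; origin at the centre of its underside.
- plug_gauge: Bystander: loose round steel plug gauge, 15 x 99 x 15 mm, lying between block and stand; origin at the centre of its underside.
- tape_roll: Bystander: loose roll of black insulating tape, 66 mm diameter, 19 mm high; origin at the centre of its underside.
- tweezers: Bystander: loose steel tweezers, 10 x 123 x 13 mm; origin at the centre of its underside.
- nippers: Bystander: loose side cutters, 51 x 144 x 11 mm; origin at the centre of its underside.
Not all that is in view belongs to the job. There is more than one size of the holder; the job needs the larger.

How it is judged:
By the outcome, as a careful person would: the job done as asked, in the order asked, and still so for the second after the job is handed in, with the robot touching nothing.
It also fails if it takes over 64 s, if anything falls off the work surface, if the arm or the gripper's body presses on something with over 40 N, if the wrist force passes 120 N, or if a joint passes its speed limit or range.

## Working session

There is one attempt and no reset: what is moved stays moved. The work goes in short steps, Python scripts to look and compute and a tool call to move; the robot and the scene stay as the last step left them, time stands still between calls to the robot, and variables do not carry over. Pictures are saved under pics/ and viewed, about 8 in all and at most 12, crops included, and the job is handed in when it is done.

Besides the shell and the picture viewer there is one more tool, called after "Request:" by a JSON object that holds its "name" and its "arguments". jog_arm: Moves the arm, as the interface text tells. Its arguments: {"type":"object","properties":{"targets":{"type":"array"},"gripper":{"type":"number"},"squeeze":{"type":"number"}},"required":["targets"]}

```bash
mkdir -p pics; ls
python3 - <<'E'
from cell import robot
import cv2,numpy as np
for n in("scene","side"):
    im=robot.camera(n); cv2.imwrite(f"pics/{n}0.png",im)
    p=robot.camera_params(n); R=cv2.Rodrigues(np.array(p["rvec"]))[0]
    print(n,np.round(p["intrinsics"],1).tolist(),np.round(-R.T@np.array(p["tvec"]).ravel(),3),np.round(R[2],2))
im=[cv2.imread(f"pics/{n}0.png") for n in("scene","side")]
print(robot.get_obs())
E
```

```text
pics
scene [[497.3, 0.0, 254.0], [0.0, 497.3, 197.0], [0.0, 0.0, 1.0]] [-0.229  0.442  1.504] [ 0.43 -0.17 -0.88]
side [[371.4, 0.0, 251.2], [0.0, 371.4, 190.8], [0.0, 0.0, 1.0]] [-0.183  0.762  0.491] [ 0.69 -0.59 -0.41]
{'time_s': 0.1, 'qpos': array([ 5.46307777e+01,  1.18776359e+01,  8.83960890e+01, -1.83469754e-03,
        7.98419874e+01, -8.62387579e+00]), 'qd': array([-0.02393416, -0.16790136, -0.05448191, -0.08578513,  0.01260255,
       -0.06097254]), 'joint_torque': array([-1.30195960e-03, -3.71866965e+01, -2.82293379e+01,  6.99587376e-02,
        3.10814381e-02, -4.45502451e-05]), 'eef_pos': array([0.25836535, 0.51286835, 0.20442843]), 'ee_rot': array([[-1.14330597e-03,  4.50019697e-01,  8.93017897e-01],
       [-1.66507207e-03,  8.93016386e-01, -4.50021068e-01],
       [-9.99997960e-01, -2.00145094e-03, -2.71675738e-04]]), 'wrist_force': array([-0.0626562 , -0.25972008,  0.25493014]), 'ft_torque': array([ 0.04825371, -0.02196287, -0.03722837]), 'opening': 0.09434940160782626}
```

View pics/scene0.png

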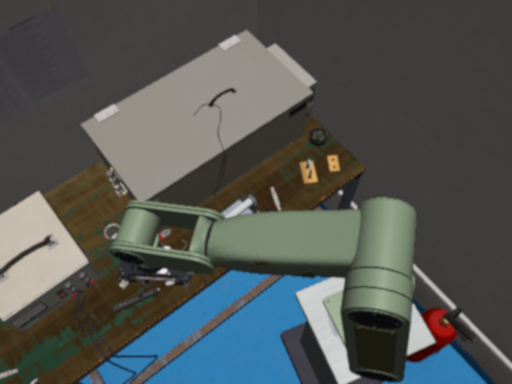

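View pics/side0.png

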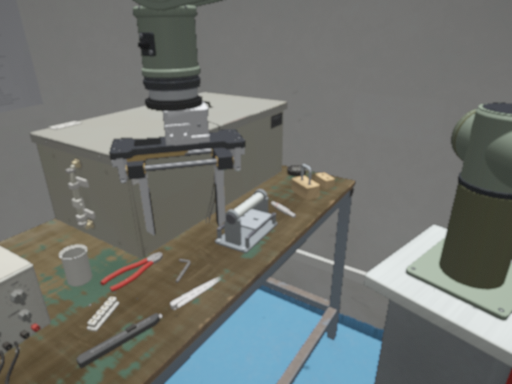

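Scene: larger block with U-bolt at about (308,171), small block at (333,162), stand at about (240,207), half hidden by the arm. Side: stand at (248,220), block at (306,182), plug gauge at (284,208) between them.

```bash
cat > h.py <<'E'
import cv2,numpy as np
from cell import robot
def cam(n):
    p=robot.camera_params(n);R=cv2.Rodrigues(np.array(p["rvec"],float))[0];t=np.array(p["tvec"],float).ravel()
    return np.array(p["intrinsics"]),R,t
def ray(n,uv,z,c=None):
    K,R,t=c or cam(n); d=R.T@np.linalg.solve(K,[uv[0],uv[1],1]);o=-R.T@t
    return o+d*(z-o[2])/d[2]
def proj(n,P,c=None):
    K,R,t=c or cam(n); q=(R@np.atleast_2d(P).T+t[:,None]);q=K@q;return (q[:2]/q[2]).T
E
python3 - <<'E'
from h import *
print('block',ray('scene',(308,171),.04),ray('side',(306,182),.04))
print('small',ray('scene',(333,162),.03),ray('side',(325,177),.03))
print('stand',ray('scene',(240,207),.09),ray('side',(248,208),.09))
print('gauge',ray('scene',(276,197),.01),ray('side',(284,208),.01))
K,R,t=cam('wrist'); o=robot.get_obs()
print('wristcam in tool',o['ee_rot'].T@(-R.T@t-o['eef_pos']), o['ee_rot'].T@R.T, K)
a=cv2.resize(cv2.imread('pics/scene0.png')[130:240,200:350],None,fx=5,fy=5,interpolation=2)
b=cv2.resize(cv2.imread('pics/side0.png')[150:260,205:345],None,fx=5,fy=5,interpolation=2)
cv2.imwrite('pics/b0.png',b)
E
```

```text
block [ 0.50655202 -0.05471799  0.04      ] [ 0.50193601 -0.05223884  0.04      ]
small [ 0.510188   -0.15369955  0.03      ] [ 0.50294618 -0.14662621  0.03      ]
stand [0.44647712 0.21890894 0.09      ] [0.41473089 0.2568717  0.09      ]
gauge [0.47185659 0.07953122 0.01      ] [0.4653251  0.08073658 0.01      ]
wristcam in tool [-0.18060988  0.00018593 -0.08286173] [[-2.10108024e-04 -2.80811363e-01  9.59762957e-01]
 [ 9.99999895e-01  3.32081471e-04  3.16078309e-04]
 [-4.07477876e-04  9.59762923e-01  2.80811264e-01]] [[288.01407692   0.         254.47434174]
 [  0.         288.01407692 193.4582586 ]
 [  0.           0.           1.        ]]
```

View pics/b0.png

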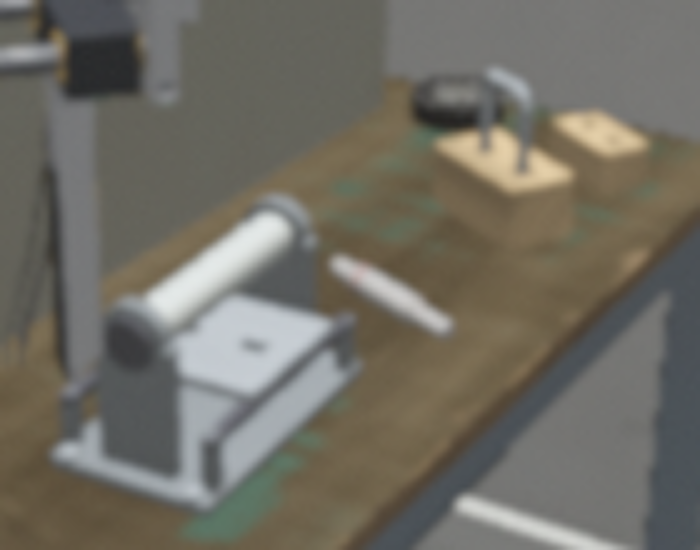

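The close crop shows the plate lying toward the far (-y) end of the stand, with one hole visible at (255,345). The U-bolt stands in the larger block. Next I check the bath clearance and orientations before the first move.

Run:
```python
from h import *
print('bath front',ray('scene',(147,200),.283),ray('scene',(230,145),.283),ray('scene',(313,90),.283))
f=lambda p:(205+p[0]/5,150+p[1]/5)
a=ray('side',f((140,310)),.09);b=ray('side',f((285,215)),.09);print('tube',a,b,np.degrees(np.arctan2(*(b-a)[[1,0]])))
for p in[(440,150),(513,190),(573,180)]:print('blk',ray('side',f(p),.04))
for p in[(487,148),(523,168)]:print('holes',ray('side',f(p),.04))
for p in[(60,450),(208,500),(355,365)]:print('foot',ray('side',f(p),.008))
print('hole',ray('side',f((255,345)),.044))
```

```text
bath front [0.4757246  0.47847488 0.283     ] [0.554662   0.19963795 0.283     ] [ 0.64366404 -0.11475111  0.283     ]
tube [0.42275215 0.29579    0.09      ] [0.45453022 0.1753009  0.09      ] -75.22512599446083
blk [ 0.53980117 -0.03451145  0.04      ]
blk [ 0.46870442 -0.02148406  0.04      ]
blk [ 0.45418543 -0.05906707  0.04      ]
holes [ 0.52217428 -0.05841684  0.04      ]
holes [ 0.48631844 -0.0509035   0.04      ]
foot [0.45834351 0.32050919 0.008     ]
foot [0.37691559 0.29522774 0.008     ]
foot [0.42170658 0.15537527 0.008     ]
hole [0.42441143 0.22322907 0.044     ]
```

Request:
{"name": "jog_arm", "arguments": {"targets": [[-30,-10,20,0.1,0,0],[-46,-35,60,0.24,0,0],[-46,-60,105,0.38,0,0],[-46,-85,150,0.52,0,0],[-46,-110,195,0.66,0,0],[-46,-130,240,0.78,0,0],[-46,-142,264,0.838,0,0],[-46,-142,264,0.838,0,0]]}}

```text
time_s: 0.9
eef_pos: [0.4324, 0.2647, 0.2509]
ee_rot: [[-0.0, 0.966, 0.257], [-0.001, 0.257, -0.966], [-1.0, -0.0, 0.001]]
wrist_force: [0.0, 0.7, -0.1]
opening: 0.094
```

Run:
```python
from h import *
robot.camera('wrist')
o=robot.get_obs();print(o['time_s'],o['eef_pos'],o['ee_rot'].round(3).tolist(),o['qd'].round(2),o['wrist_force'])
c=cam('wrist');im=robot.camera('wrist');cv2.imwrite('pics/w1.png',im);np.savez('w1.npz',K=c[0],R=c[1],t=c[2])
cv2.imwrite('pics/w1b.png',cv2.resize(im,(800,600),interpolation=2))
```

```text
0.95 [0.43116944 0.26642644 0.25091706] [[-0.001, 0.966, 0.26], [-0.0, 0.26, -0.966], [-1.0, -0.001, -0.0]] [ 3.03 -0.17  0.15  1.    0.36  0.02] [0.30838898 0.11764265 0.36046075]
```

View pics/w1b.png

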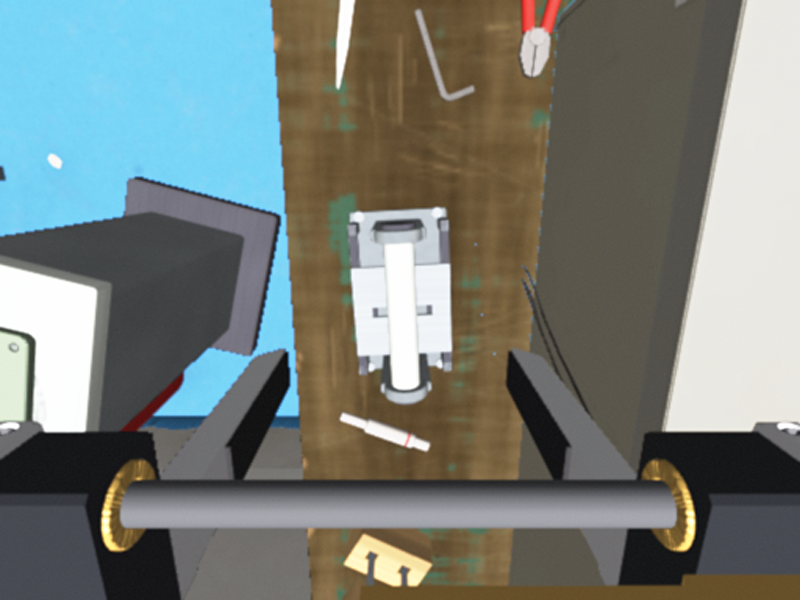

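Wrist view (800x600): stand upright in frame, tube from (398,240) to (404,385), plate holes at about (380,311) and (424,310), gauge at (385,432), block below at (388,565).

Run:
```python
from h import *
im=cv2.imread('pics/w1.png');d=np.load('w1.npz');c=(d['K'],d['R'],d['t'])
cv2.imwrite('pics/w1c.png',cv2.resize(im[125:265,210:300],None,fx=4.2,fy=4.2,interpolation=2))
g=cv2.cvtColor(im,6)
print(g[194:204,232:284].tolist().__str__().replace('], ','],\n'))
# tube bright columns
for v in(160,180,200,215,230):
    x=np.where(g[v,230:285]>225)[0]+230;
    print(v,x.min() if len(x) else 0,x.max() if len(x) else 0)
```

```text
[[243, 243, 244, 244, 243, 244, 244, 244, 244, 244, 244, 244, 244, 244, 241, 226, 232, 249, 254, 254, 254, 254, 254, 254, 254, 254, 254, 254, 254, 254, 254, 253, 247, 232, 223, 240, 243, 243, 243, 243, 242, 238, 237, 236, 238, 244, 245, 244, 244, 244, 244, 244],
[244, 244, 244, 244, 245, 245, 244, 244, 243, 244, 244, 244, 243, 244, 240, 225, 231, 248, 253, 254, 254, 254, 254, 254, 254, 254, 254, 254, 254, 254, 254, 253, 248, 233, 211, 223, 228, 225, 226, 226, 217, 181, 165, 171, 205, 241, 245, 244, 243, 244, 243, 243],
[246, 246, 246, 246, 247, 245, 235, 227, 223, 227, 235, 234, 233, 232, 228, 213, 230, 248, 253, 254, 254, 254, 254, 254, 254, 254, 254, 254, 254, 254, 254, 253, 248, 234, 204, 204, 208, 207, 208, 208, 194, 140, 117, 128, 185, 239, 244, 243, 242, 242, 242, 242],
[246, 246, 245, 246, 246, 242, 199, 158, 146, 162, 208, 215, 216, 214, 212, 206, 228, 247, 253, 254, 254, 254, 254, 254, 254, 254, 254, 254, 254, 254, 254, 253, 249, 235, 203, 203, 206, 206, 206, 208, 195, 140, 116, 124, 180, 239, 243, 242, 241, 242, 242, 242],
[245, 244, 244, 244, 245, 241, 187, 127, 111, 134, 
[... 880 characters left out ...]
 254, 254, 253, 250, 240, 208, 167, 159, 162, 168, 168, 170, 169, 171, 177, 199, 237, 242, 242, 242, 242, 242, 242],
[243, 243, 243, 243, 244, 239, 202, 141, 124, 130, 151, 158, 157, 159, 160, 166, 203, 242, 252, 254, 254, 254, 254, 254, 254, 254, 254, 254, 254, 254, 254, 254, 251, 240, 222, 221, 227, 231, 234, 235, 236, 239, 239, 239, 240, 243, 243, 243, 243, 243, 243, 243],
[242, 242, 242, 242, 243, 240, 227, 205, 199, 202, 210, 215, 217, 222, 225, 221, 221, 242, 251, 254, 254, 254, 254, 254, 254, 254, 254, 254, 254, 254, 254, 254, 251, 241, 228, 239, 244, 244, 245, 245, 245, 245, 245, 245, 245, 244, 244, 244, 244, 244, 244, 244]]
160 246 263
180 230 284
200 230 284
215 230 284
230 251 266
```

View pics/w1c.png

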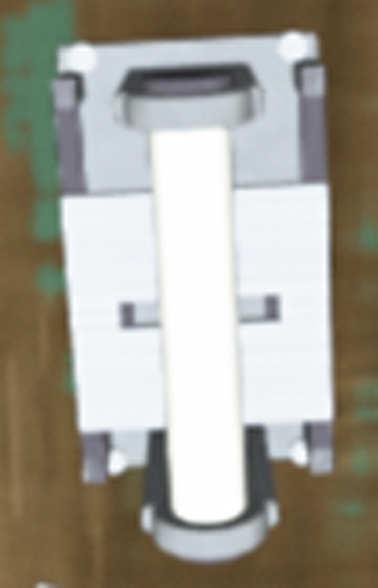

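Run:
```python
from h import *
d=np.load('w1.npz');c=(d['K'],d['R'],d['t'])
L=ray(0,(237.9,199.7),.044,c);Rr=ray(0,(276.2,198.2),.044,c)
m=(L+Rr)/2;v=Rr-L;print('plate',m,np.linalg.norm(v),np.degrees(np.arctan2(v[1],v[0])))
f=lambda p:(210+p[0]/4.2,125+p[1]/4.2)
R=lambda p,z:ray(0,f(p),z,c)
a,b=R((57,47),.008),R((318,33),.008);v=b-a;print('foot+y edge',a,b,np.linalg.norm(v),np.degrees(np.arctan2(v[1],v[0])))
p=[R((62,198),.044),R((328,185),.044),R((333,417),.044),R((82,432),.044)]
print('plate corners',np.array(p),'mean',np.mean(p,0)); 
for i,j in((0,1),(3,2),(3,0),(2,1)):
  v=p[j]-p[i];print(np.linalg.norm(v),np.degrees(np.arctan2(v[1],v[0])))
# tube axis from silhouettes at z~.08
for q in((151,232,130),(172,246,510)):
  l=R((q[0],q[2]),.082);r=R((q[1],q[2]),.082);print('tube',(l+r)/2,np.linalg.norm(r-l))
# blk in w1 (800 scale)
for q in((345,562),(364,535),(431,563)):print('blk',ray(0,(q[0]*.64,q[1]*.64),.04,c))
# hole ext
for q in((346,415),(428,446)):print('gauge',ray(0,(q[0]*.64,q[1]*.64),.01,c))
```

```text
plate [0.44413315 0.22995224 0.044     ] 0.054028993406799654 17.43460334355576
foot+y edge [0.37559129 0.29841587 0.008     ] [0.46110185 0.32635957 0.008     ] 0.08996058003702798 18.09669041441449
plate corners [[0.39125813 0.25561209 0.044     ]
 [0.47390728 0.28235617 0.044     ]
 [0.49927024 0.20504122 0.044     ]
 [0.41709672 0.17711025 0.044     ]] mean [0.44538309 0.23002993 0.044     ]
0.08686845401183205 17.930838583767546
0.08679070100305031 18.773014082590002
0.08264485231655655 108.21877275427566
0.08136880299884015 108.16193613232699
tube [0.42462307 0.29382657 0.082     ] 0.02349061943087976
tube [0.46168064 0.17816741 0.082     ] 0.023540164745026806
blk [ 0.4601874  -0.06406417  0.04      ]
blk [ 0.47152221 -0.02359643  0.04      ]
blk [ 0.55108092 -0.04094452  0.04      ]
gauge [0.42080003 0.0936817  0.01      ]
gauge [0.51459554 0.08014153 0.01      ]
```

Pose is consistent: stand yaw about 18°, plate centre about (0.445, 0.230), so the plate sits about 7.5 mm toward -y. Now going to the block.

Request:
{"name": "jog_arm", "arguments": {"targets": [[0,0,40,0.05,0,0],[0,-2,85,0.14,0,0],[10,-3,130,0.23,0,0],[30,-4,175,0.32,0,0],[50,-5,220,0.4,0,0],[70,-6,265,0.45,0,0],[81,-8,305,0.477,0,0],[81,-8,320,0.477,0,0]]}}

```text
time_s: 1.8
eef_pos: [0.5059, -0.0439, 0.1682]
ee_rot: [[-0.004, 0.978, -0.21], [0.001, -0.21, -0.978], [-1.0, -0.004, 0.0]]
wrist_force: [-0.4, 0.7, -0.7]
opening: 0.0937
```

Run:
```python
from h import *
robot.camera('wrist');robot.camera('wrist')
o=robot.get_obs();print(o['time_s'],o['eef_pos'],o['ee_rot'].round(3).tolist(),o['qd'].round(2),o['wrist_force'])
c=cam('wrist');im=robot.camera('wrist');cv2.imwrite('pics/w2.png',im);np.savez('w2.npz',K=c[0],R=c[1],t=c[2])
cv2.imwrite('pics/w2b.png',cv2.resize(im[100:300,155:355],(600,600),interpolation=2))
```

```text
1.9 [ 0.5073205  -0.04302652  0.17027494] [[-0.0, 0.978, -0.21], [0.001, -0.21, -0.978], [-1.0, -0.001, -0.001]] [ 2.56 -1.58  0.29  1.23  0.68  1.22] [0.14897532 0.87214824 0.79431702]
```

View pics/w2b.png

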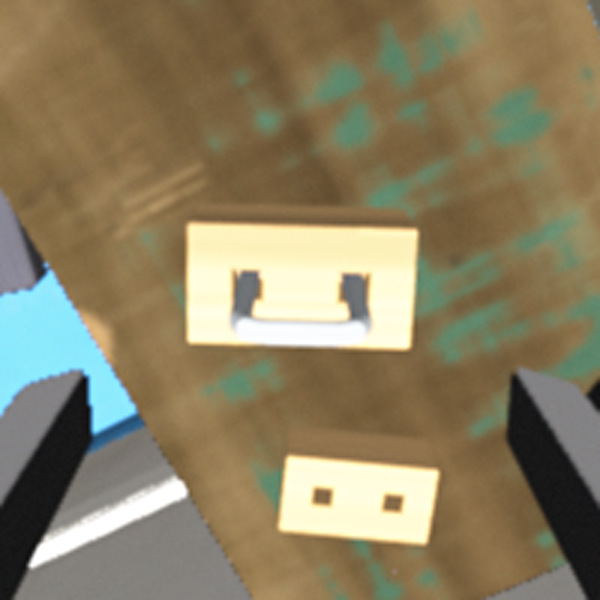

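Wrist crop: block top corners (188,222), (418,228), (412,350), (187,343); U-bolt's bend is the bright bar (234–370, ~332); the small block below is empty.

Run:
```python
from h import *
d=np.load('w2.npz');c=(d['K'],d['R'],d['t'])
f=lambda p:(155+p[0]/3,100+p[1]/3)
p=np.array([ray(0,f(q),.04,c) for q in((188,222),(418,228),(412,350),(187,343))]);print('blk',p.mean(0))
v=p[1]-p[0]+p[2]-p[3];print(np.degrees(np.arctan2(v[1],v[0])),np.linalg.norm(v)/2)
a,b=ray(0,f((234,330)),.09,c),ray(0,f((370,334)),.09,c);v=b-a;print('bend',(a+b)/2,np.linalg.norm(v),np.degrees(np.arctan2(v[1],v[0])))
m=ray(0,f((302,332)),.094,c)
o=robot.get_obs();print(o['eef_pos'],o['ee_rot'].T@((a+b)/2-o['eef_pos']))
```

```text
blk [ 0.50535447 -0.0538175   0.04      ]
-13.812708642878235 0.08548014529535333
bend [ 0.5053982  -0.05389032  0.09      ] 0.043556800197580396 -13.883922050256865
[ 0.50731627 -0.04185736  0.17074447] [0.08073058 0.00063874 0.01225994]
```

Request:
{"name": "jog_arm", "arguments": {"targets": [[5,0,6,0.02,0,0],[25,0.5,12,0.031,0,0],[55,0.5,12,0.031,0,0],[85,0.5,12,0.031,0,0],[105,0.5,12,0.031,0,0],[113,0.5,12,0.031,0,0],[113,0.5,12,0.031,0,0]]}}

```text
time_s: 2.65
eef_pos: [0.5041, -0.0534, 0.0567]
ee_rot: [[-0.002, 0.971, -0.238], [0.001, -0.238, -0.971], [-1.0, -0.002, -0.0]]
wrist_force: [0.1, -0.5, 0.1]
opening: 0.0942
```

Request:
{"name": "jog_arm", "arguments": {"targets": [[0,0,0,0,0,0],[0,0,0,0,0,0],[0,0,0,0,0,0],[0,0,0,0,0,0],[0,0,0,0,0,0],[0,0,0,0,0,0]], "gripper": 0, "squeeze": 10}}

```text
time_s: 3.25
eef_pos: [0.5051, -0.0549, 0.0576]
ee_rot: [[0.0, 0.971, -0.24], [-0.0, -0.24, -0.971], [-1.0, 0.0, 0.0]]
wrist_force: [-0.2, 0.5, 1.1]
opening: 0.0494
```

Request:
{"name": "jog_arm", "arguments": {"targets": [[0,0,0,0,0,0],[0,0,0,0,0,0],[0,0,0,0,0,0],[0,0,0,0,0,0],[0,0,0,0,0,0]], "gripper": -0.5, "squeeze": 50}}

```text
time_s: 3.75
eef_pos: [0.5051, -0.0549, 0.0575]
ee_rot: [[0.0, 0.971, -0.24], [-0.0, -0.24, -0.971], [-1.0, 0.0, 0.0]]
wrist_force: [-1.0, -1.0, 2.0]
opening: 0.0467
```

Request:
{"name": "jog_arm", "arguments": {"targets": [[-5,0,0,0,0,0],[-15,0,0,0,0,0],[-30,0,0,0,0,0],[-50,0,0,0,0,0],[-75,0,0,0,0,0],[-100,0,0,0,0,0],[-120,0,0,0,0,0],[-130,0,0,0,0,0]]}}

```text
time_s: 4.55
eef_pos: [0.5063, -0.0551, 0.1903]
ee_rot: [[0.004, 0.971, -0.24], [-0.001, -0.24, -0.971], [-1.0, 0.004, 0.0]]
wrist_force: [0.3, 0.9, -1.4]
opening: 0.047
```

Run:
```python
from h import *
robot.camera('wrist')
o=robot.get_obs();print(o['time_s'],o['eef_pos'],o['ee_rot'].round(4).tolist(),o['wrist_force'],o['opening'])
c=cam('wrist');im=robot.camera('wrist');im2=robot.camera('side')
a=cv2.resize(im[180:384,150:360],(400,389));b=cv2.resize(im2[100:240,230:370],(390,389),interpolation=2)
cv2.imwrite('pics/g1.png',np.hstack([a,b]))
```

```text
4.6 [ 0.50681454 -0.05525486  0.19105375] [[0.0055, 0.9709, -0.2395], [-0.0015, -0.2395, -0.9709], [-1.0, 0.0057, 0.0001]] [ 1.34026849  0.1943849  -0.78967907] 0.04666190449917052
```

View pics/g1.png

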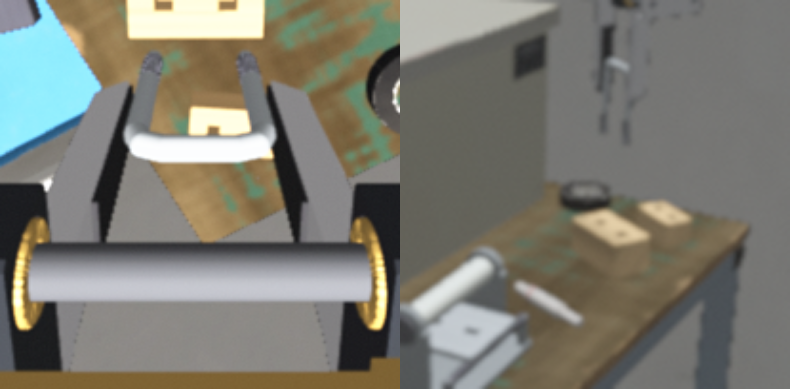

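U-bolt is held between the pads (bend at (200,148), tips at (152,60) and (248,60) in the left half). Checking its tilt from the tips' and bend's projections.

Run:
```python
from h import *
o=robot.get_obs();T=lambda p:o['eef_pos']+o['ee_rot']@np.array(p)
c=cam('wrist')
for z in(-.0035,.0035,0):
  q=proj(0,[T((.0475,-.02,z)),T((.0475,.02,z)),T((-.0365,0,z))],c);print(z,((q-[150,180])*1.905).round(1).tolist())
# needed rotation & move to above plate, tip z 0.125 -> TCP .1725
yaw=np.radians(18);y=np.array([np.cos(yaw),np.sin(yaw),0]);z=np.array([y[1],-y[0],0])
P=np.array([.4448,.2300,.19]);print(o['time_s'],o['eef_pos'],o['ee_rot'].T@(P-o['eef_pos']))
im=cv2.imread('pics/g1.png');a=im[40:80,135:265];print(cv2.cvtColor(im,6)[44:80:2,[146,150,154,244,248,252]].T.tolist())
print(cv2.cvtColor(im,6)[125:170:2,200].tolist())
```

```text
-0.0035 [[155.2, 52.2], [246.2, 52.3], [201.8, 146.1]]
0.0035 [[155.5, 67.2], [245.8, 67.2], [201.7, 167.3]]
0 [[155.4, 59.8], [246.0, 59.8], [201.8, 156.8]]
4.7 [ 0.50519395 -0.05486643  0.18786089] [-0.00228848 -0.12689125 -0.2620959 ]
[[119, 118, 118, 117, 115, 115, 118, 105, 111, 109, 111, 108, 101, 111, 120, 120, 119, 118], [118, 119, 118, 116, 111, 102, 101, 112, 111, 106, 101, 96, 98, 110, 121, 121, 121, 121], [119, 119, 118, 120, 114, 101, 101, 104, 104, 102, 101, 105, 106, 104, 109, 116, 118, 118], [109, 109, 110, 112, 113, 101, 97, 98, 100, 98, 98, 100, 102, 106, 114, 119, 116, 113], [112, 114, 114, 117, 115, 104, 105, 110, 109, 102, 97, 95, 96, 105, 114, 117, 117, 116], [110, 112, 112, 113, 111, 105, 106, 112, 111, 107, 104, 100, 101, 114, 123, 121, 119, 120]]
[252, 252, 252, 251, 239, 192, 179, 216, 242, 251, 253, 254, 254, 253, 253, 253, 254, 253, 229, 156, 124, 126, 129]
```

Upright within about half a millimetre at the tips. Carrying it above the plate.

Request:
{"name": "jog_arm", "arguments": {"targets": [[-2,-15,-30,-0.05,0,0],[-2,-35,-70,-0.15,0,0],[-2,-55,-110,-0.25,0,0],[-2,-75,-150,-0.35,0,0],[-2,-93,-190,-0.45,0,0],[-2,-110,-225,-0.52,0,0],[-2,-121,-250,-0.55,0,0],[-2,-127,-262,-0.557,0,0]]}}

```text
time_s: 5.5
eef_pos: [0.4427, 0.2317, 0.1877]
ee_rot: [[-0.003, 0.95, 0.313], [-0.001, 0.313, -0.95], [-1.0, -0.003, -0.0]]
wrist_force: [0.2, -0.1, -0.7]
opening: 0.0466
```

```bash
cat > s.py <<'E'
from h import *
yaw=np.radians(18);S=np.array([[np.cos(yaw),-np.sin(yaw),0],[np.sin(yaw),np.cos(yaw),0],[0,0,1]])
P=np.array([.4448,.2300,0])
def st(n=6):
    O=[]
    for _ in range(n): robot.camera('wrist');O.append(robot.get_obs())
    e=np.mean([o['eef_pos'] for o in O],0);f=np.mean([o['wrist_force'] for o in O],0);o=O[-1]
    print('t',o['time_s'],'tcp',e.round(4),'std',np.std([o['eef_pos'] for o in O],0).round(4),'rel plate (stand axes,mm)',(1e3*S.T@(e-P)).round(1),'F stand',(S.T@f).round(1),'M',(S.T@np.mean([o['ft_torque'] for o in O],0)).round(2),'open',o['opening'].round(4))
    R=o['ee_rot'];print('yaw',np.degrees(np.arctan2(R[1,1],R[0,1])).round(2),'x',R[:,0].round(4),'tool shift to plate axis',(1e3*R.T@(P-e)).round(1))
    return o
E
python3 - <<'E'
from s import *
st()
E
```

```text
Traceback (most recent call last):
  File "s.py", line 8, in st
    print('t',o['time_s'],'tcp',e.round(4),'std',np.std([o['eef_pos'] for o in O],0).round(4),'rel plate (stand axes,mm)',(1e3*S.T@(e-P)).round(1),'F stand',(S.T@f).round(1),'M',(S.T@np.mean([o['ft_torque'] for o in O],0)).round(2),'open',o['opening'].round(4))
                                                                                                                                                                                                                                               ^^^^^^^^^^^^^^^^^^
AttributeError: 'float' object has no attribute 'round'
```

```bash
sed -i "s/o\['opening'\].round(4)/round(o['opening'],4)/" s.py
python3 - <<'E'
from s import *
o=st()
im=robot.camera('wrist');cv2.imwrite('pics/v1.png',cv2.resize(im[110:310,165:345],None,fx=3,fy=3,interpolation=2))
E
```

```text
t 6.1 tcp [0.4448 0.229  0.1894] std [0.0001 0.0003 0.0001] rel plate (stand axes,mm) [ -0.3  -1.  189.4] F stand [-0.  -0.2 -1.1] M [-0.04  0.04  0.  ] open 0.0467
yaw 17.98 x [ 2.e-04 -0.e+00 -1.e+00] tool shift to plate axis [189.4   0.2  -1. ]
```

View pics/v1.png

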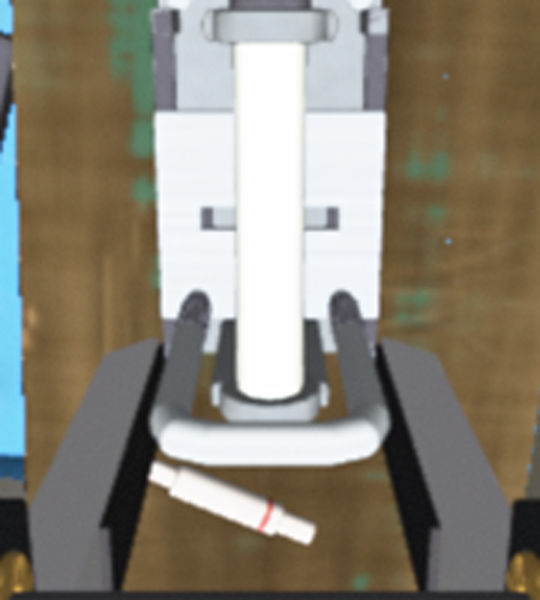

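View: legs astride the tube axis, tips at (195,302)/(344,302), holes at rows ~207–229, outer edges at columns 201 and 339. Refining with this closer view while standing over the axis.

Run:
```python
from s import *
c=cam('wrist');o=robot.get_obs()
f=lambda p:(165+p[0]/3,110+p[1]/3)
a,b=ray(0,f((201,218)),.044,c),ray(0,f((339,217.5)),.044,c);m=(a+b)/2;v=b-a
print('plate',m,np.linalg.norm(v),np.degrees(np.arctan2(v[1],v[0])),'shift tool',1e3*o['ee_rot'].T@(m-o['eef_pos']))
l=[(ray(0,f((235,y)),.082,c)+ray(0,f((304,y)),.082,c))/2 for y in(60,380)];print('tube',l, 1e3*o['ee_rot'].T@(l[0]-o['eef_pos']),1e3*o['ee_rot'].T@(l[1]-o['eef_pos']))
for p in((195,302),(344,302)):
  print('tip tool',1e3*o['ee_rot'].T@(ray(0,f(p),o['eef_pos'][2]-.0475,c)-o['eef_pos']))
```

```text
plate [0.44480537 0.2301972  0.044     ] 0.05367880686103798 18.223361177528826 shift tool [145.52827024   0.26178041  -0.60152127]
tube [array([0.42515079, 0.28966203, 0.082     ]), array([0.46040101, 0.18144134, 0.082     ])] [ 1.07524472e+02 -4.98785376e-02 -6.32272548e+01] [1.07531284e+02 3.61893189e-02 5.05896561e+01]
tip tool [ 47.49605175 -20.96989537  -0.96479835]
tip tool [47.50379259 20.7436054  -0.96906192]
```

Request:
{"name": "jog_arm", "arguments": {"targets": [[5,0,-1,0,0,0],[20,0,-1,0,0,0],[35,0,-1,0,0,0],[45,0,-1,0,0,0],[55,0,-1,0,0,0],[65,0,-1,0,0,0],[75,0,-1,0,0,0],[82,0,-1,0,0,0]]}}

```text
time_s: 6.95
eef_pos: [0.4439, 0.2309, 0.1065]
ee_rot: [[-0.001, 0.951, 0.31], [-0.0, 0.31, -0.951], [-1.0, -0.001, -0.0]]
wrist_force: [0.2, 0.3, -1.3]
opening: 0.0469
```

Run:
```python
from s import *
st(3)
```

```text
t 7.1 tcp [0.4434 0.2307 0.1062] std [0.0003 0.0001 0.0006] rel plate (stand axes,mm) [ -1.1   1.1 106.2] F stand [-0.2 -0.1 -1.3] M [-0.07  0.07 -0.01] open 0.0471
yaw 18.05 x [-1.e-03 -3.e-04 -1.e+00] tool shift to plate axis [106.2   1.2   1.1]
```

Request:
{"name": "jog_arm", "arguments": {"targets": [[4,0,0,0,0,0],[8,0,0,0,0,0],[11,0,0,0,0,0],[13,0,0,0,0,0],[14,0,0,0,0,0],[14,0,0,0,0,0],[14,0,0,0,0,0]]}}

```text
time_s: 7.8
eef_pos: [0.4443, 0.231, 0.0935]
ee_rot: [[0.0, 0.951, 0.31], [0.0, 0.31, -0.951], [-1.0, 0.0, 0.0]]
wrist_force: [0.1, -0.3, -1.4]
opening: 0.047
```

Request:
{"name": "jog_arm", "arguments": {"targets": [[0,0.4,0.8,0,0,0],[0,0.4,0.8,0,0,0],[1,0.4,0.8,0,0,0],[2,0.4,0.8,0,0,0],[3,0.4,0.8,0,0,0],[3,0.4,0.8,0,0,0],[3,0.4,0.8,0,0,0]]}}

```text
time_s: 8.5
eef_pos: [0.4448, 0.2302, 0.0903]
ee_rot: [[-0.0, 0.951, 0.31], [-0.0, 0.31, -0.951], [-1.0, -0.0, 0.0]]
wrist_force: [-0.4, 0.6, -0.8]
opening: 0.0468
```

Request:
{"name": "jog_arm", "arguments": {"targets": [[1,0,0,0,0,0],[1,0,0,0,0,0],[2,0,0,0,0,0],[2,0,0,0,0,0]]}}

```text
time_s: 8.9
eef_pos: [0.4449, 0.2302, 0.0884]
ee_rot: [[0.0, 0.951, 0.31], [-0.0, 0.31, -0.951], [-1.0, 0.0, 0.0]]
wrist_force: [0.8, -1.4, -1.2]
opening: 0.0469
```

Request:
{"name": "jog_arm", "arguments": {"targets": [[1,0,0.3,0,0,0],[2,0,0.3,0,0,0],[3,0,0.3,0,0,0],[3,0,0.3,0,0,0]]}}

```text
time_s: 9.3
eef_pos: [0.4449, 0.2299, 0.0853]
ee_rot: [[-0.0, 0.951, 0.31], [-0.0, 0.31, -0.951], [-1.0, -0.0, 0.0]]
wrist_force: [0.4, -0.8, -2.0]
opening: 0.0473
```

Run:
```python
from s import *
st(3)
```

```text
t 9.45 tcp [0.4449 0.2299 0.0853] std [0. 0. 0.] rel plate (stand axes,mm) [ 0.1 -0.1 85.3] F stand [ 0.6 -1.3 -1.5] M [-0.33 -0.04 -0.01] open 0.0465
yaw 18.05 x [-1.e-04 -1.e-04 -1.e+00] tool shift to plate axis [85.3 -0.1 -0.1]
```

Both legs are inside the holes: tips about 6 mm below the plate's top with no vertical load. Continuing against the clips in small steps.

Request:
{"name": "jog_arm", "arguments": {"targets": [[1,0,0.3,0,0,0],[2,0,0.3,0,0,0],[3,0,0.3,0,0,0],[4,0,0.3,0,0,0],[4,0,0.3,0,0,0]]}}

```text
time_s: 9.95
eef_pos: [0.4448, 0.2297, 0.0813]
ee_rot: [[-0.0, 0.951, 0.31], [-0.0, 0.31, -0.951], [-1.0, -0.0, -0.0]]
wrist_force: [0.4, -0.7, -1.6]
opening: 0.0469
```

Request:
{"name": "jog_arm", "arguments": {"targets": [[1,0,0,0,0,0],[1,0,0,0,0,0],[2,0,0,0,0,0],[2,0,0,0,0,0]]}}

```text
time_s: 10.35
eef_pos: [0.445, 0.2298, 0.0795]
ee_rot: [[0.0, 0.951, 0.31], [0.0, 0.31, -0.951], [-1.0, 0.0, -0.0]]
wrist_force: [-1.3, -0.8, -0.2]
opening: 0.0471
```

Request:
{"name": "jog_arm", "arguments": {"targets": [[1,0,0,0,0,0],[1,0,0,0,0,0],[2,0,0,0,0,0],[2,0,0,0,0,0]]}}

```text
time_s: 10.75
eef_pos: [0.4452, 0.2298, 0.0775]
ee_rot: [[0.0, 0.951, 0.31], [0.0, 0.31, -0.951], [-1.0, 0.001, -0.0]]
wrist_force: [0.4, 0.1, 0.8]
opening: 0.0468
```

Request:
{"name": "jog_arm", "arguments": {"targets": [[1,0,0,0,0,0],[1,0,0,0,0,0]]}}

```text
time_s: 10.95
eef_pos: [0.4452, 0.2298, 0.0765]
ee_rot: [[0.001, 0.951, 0.31], [0.0, 0.31, -0.951], [-1.0, 0.001, -0.0]]
wrist_force: [-1.0, 0.3, 2.0]
opening: 0.0473
```

Request:
{"name": "jog_arm", "arguments": {"targets": [[1,0,0,0,0,0],[1,0,0,0,0,0],[2,0,0,0,0,0],[2,0,0,0,0,0]]}}

```text
time_s: 11.35
eef_pos: [0.445, 0.2297, 0.0742]
ee_rot: [[-0.0, 0.951, 0.31], [-0.0, 0.31, -0.951], [-1.0, -0.0, -0.0]]
wrist_force: [1.0, -0.4, 1.2]
opening: 0.0471
```

Request:
{"name": "jog_arm", "arguments": {"targets": [[1,0,0,0,0,0],[1,0,0,0,0,0],[2,0,0,0,0,0],[2,0,0,0,0,0]]}}

```text
time_s: 11.75
eef_pos: [0.4449, 0.2297, 0.0723]
ee_rot: [[-0.0, 0.951, 0.31], [-0.0, 0.31, -0.951], [-1.0, -0.0, 0.0]]
wrist_force: [0.2, -0.8, 1.2]
opening: 0.047
```

Request:
{"name": "jog_arm", "arguments": {"targets": [[1,0,0,0,0,0],[2,0,0,0,0,0],[3,0,0,0,0,0],[4,0,0,0,0,0],[5,0,0,0,0,0],[5,0,0,0,0,0]]}}

```text
time_s: 12.35
eef_pos: [0.4449, 0.2297, 0.0671]
ee_rot: [[-0.0, 0.951, 0.31], [-0.0, 0.31, -0.951], [-1.0, -0.0, 0.0]]
wrist_force: [-0.3, 0.0, 0.7]
opening: 0.0469
```

Request:
{"name": "jog_arm", "arguments": {"targets": [[1,0,0,0,0,0],[1,0,0,0,0,0],[2,0,0,0,0,0],[2,0,0,0,0,0]]}}

```text
time_s: 12.75
eef_pos: [0.4449, 0.2297, 0.0652]
ee_rot: [[-0.0, 0.951, 0.31], [-0.0, 0.31, -0.951], [-1.0, -0.0, 0.0]]
wrist_force: [0.6, -1.0, 0.6]
opening: 0.0467
```

Run:
```python
from s import *
o=st(2)
im=robot.camera('wrist');im2=robot.camera('side')
a=cv2.resize(im[110:310,165:345],(450,500),interpolation=2);b=cv2.resize(im2[170:260,210:273],(350,500),interpolation=2)
cv2.imwrite('pics/v2.png',np.hstack([a,b]))
```

```text
t 12.85 tcp [0.4449 0.2297 0.0652] std [0. 0. 0.] rel plate (stand axes,mm) [-0.  -0.3 65.2] F stand [ 0.4 -1.1  0.7] M [-0.25 -0.02  0.  ] open 0.0469
yaw 18.05 x [-2.e-04 -1.e-04 -1.e+00] tool shift to plate axis [65.2  0.  -0.3]
```

View pics/v2.png

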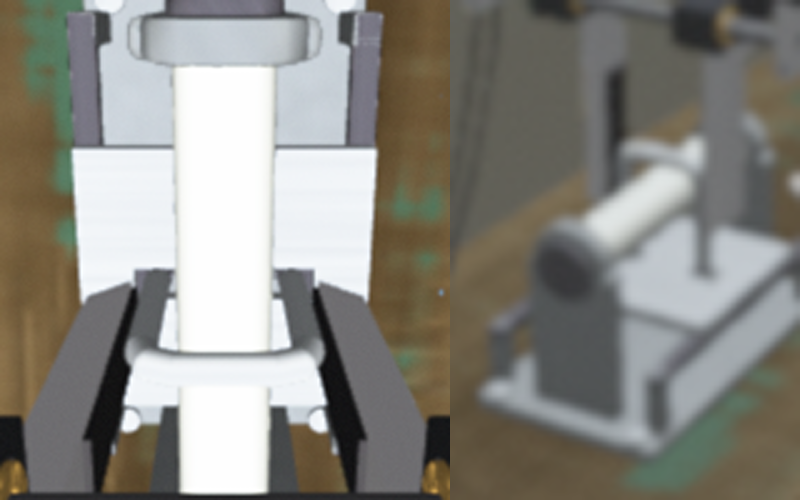

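Both legs enter the plate holes and the bend is a few millimetres above the tube (left: bend at (230,370); right: near leg entering its hole at (705,270)). Easing home until the tube is felt.

Request:
{"name": "jog_arm", "arguments": {"targets": [[1,0,0.2,0,0,0],[1,0,0.2,0,0,0],[2,0,0.2,0,0,0],[2,0,0.2,0,0,0]]}}

```text
time_s: 13.35
eef_pos: [0.4449, 0.2296, 0.0633]
ee_rot: [[-0.0, 0.951, 0.31], [0.0, 0.31, -0.951], [-1.0, -0.0, -0.0]]
wrist_force: [0.8, -1.0, 1.1]
opening: 0.0469
```

Request:
{"name": "jog_arm", "arguments": {"targets": [[0.5,0,0,0,0,0],[1,0,0,0,0,0],[1,0,0,0,0,0]]}}

```text
time_s: 13.65
eef_pos: [0.445, 0.2296, 0.0624]
ee_rot: [[-0.0, 0.951, 0.31], [0.0, 0.31, -0.951], [-1.0, -0.0, -0.0]]
wrist_force: [0.2, -1.5, 1.6]
opening: 0.0466
```

Request:
{"name": "jog_arm", "arguments": {"targets": [[0.5,0,0,0,0,0],[0.5,0,0,0,0,0]]}}

```text
time_s: 13.85
eef_pos: [0.445, 0.2295, 0.0618]
ee_rot: [[-0.0, 0.951, 0.31], [0.0, 0.31, -0.951], [-1.0, -0.0, -0.0]]
wrist_force: [-0.1, -0.0, 0.6]
opening: 0.047
```

Request:
{"name": "jog_arm", "arguments": {"targets": [[0.5,0,0,0,0,0],[0.5,0,0,0,0,0]]}}

```text
time_s: 14.05
eef_pos: [0.4451, 0.2296, 0.0614]
ee_rot: [[0.0, 0.951, 0.31], [0.0, 0.31, -0.951], [-1.0, 0.0, -0.0]]
wrist_force: [0.2, -0.5, 1.9]
opening: 0.0471
```

Request:
{"name": "jog_arm", "arguments": {"targets": [[0.4,0,0,0,0,0],[0.4,0,0,0,0,0]]}}

```text
time_s: 14.25
eef_pos: [0.4451, 0.2296, 0.0613]
ee_rot: [[0.0, 0.951, 0.31], [0.0, 0.31, -0.951], [-1.0, 0.0, -0.0]]
wrist_force: [-0.4, -0.3, 4.5]
opening: 0.0469
```

Request:
{"name": "jog_arm", "arguments": {"targets": [[0.4,0,0,0,0,0],[0.4,0,0,0,0,0]]}}

```text
time_s: 14.45
eef_pos: [0.4451, 0.2296, 0.0612]
ee_rot: [[0.0, 0.951, 0.31], [0.0, 0.31, -0.951], [-1.0, 0.0, -0.0]]
wrist_force: [-1.5, -0.1, 5.9]
opening: 0.0466
```

Request:
{"name": "jog_arm", "arguments": {"targets": [[0.4,0,0,0,0,0],[0.4,0,0,0,0,0]]}}

```text
time_s: 14.65
eef_pos: [0.4452, 0.2296, 0.0611]
ee_rot: [[0.0, 0.951, 0.31], [0.0, 0.31, -0.951], [-1.0, 0.0, 0.0]]
wrist_force: [-2.3, -1.9, 6.8]
opening: 0.0468
```

Seated: the height stopped changing at 0.061 (expected 0.0615) while the force rises. Relaxing, releasing, then retreating straight up.

Request:
{"name": "jog_arm", "arguments": {"targets": [[-0.8,0,0,0,0,0],[-0.8,0,0,0,0,0]]}}

```text
time_s: 14.85
eef_pos: [0.4451, 0.2296, 0.0612]
ee_rot: [[0.0, 0.951, 0.31], [0.0, 0.31, -0.951], [-1.0, 0.0, -0.0]]
wrist_force: [-0.7, -0.3, 4.5]
opening: 0.0469
```

Request:
{"name": "jog_arm", "arguments": {"targets": [[0,0,0,0,0,0],[0,0,0,0,0,0],[0,0,0,0,0,0],[0,0,0,0,0,0],[0,0,0,0,0,0],[0,0,0,0,0,0]], "gripper": 0.5}}

```text
time_s: 15.45
eef_pos: [0.445, 0.2295, 0.0609]
ee_rot: [[-0.0, 0.951, 0.31], [-0.0, 0.31, -0.951], [-1.0, -0.0, -0.0]]
wrist_force: [-0.5, 0.1, -0.8]
opening: 0.0705
```

Request:
{"name": "jog_arm", "arguments": {"targets": [[-5,0,0,0,0,0],[-20,0,0,0,0,0],[-40,0,0,0,0,0],[-65,0,0,0,0,0],[-90,0,0,0,0,0],[-115,0,0,0,0,0],[-130,0,0,0,0,0],[-135,0,0,0,0,0]]}}

```text
time_s: 16.25
eef_pos: [0.4465, 0.23, 0.1987]
ee_rot: [[0.005, 0.951, 0.31], [0.001, 0.31, -0.951], [-1.0, 0.005, 0.0]]
wrist_force: [0.5, 0.4, -0.8]
opening: 0.0703
```

Run:
```python
from s import *
o=st(3);c=cam('wrist')
im=robot.camera('wrist');im2=robot.camera('side')
a=cv2.resize(im[110:310,165:345],(450,500),interpolation=2);b=cv2.resize(im2[170:260,210:273],(350,500),interpolation=2)
cv2.imwrite('pics/v3.png',np.hstack([a,b]));np.savez('v3.npz',K=c[0],R=c[1],t=c[2])
```

```text
t 16.4 tcp [0.4456 0.2297 0.197 ] std [0.0006 0.0002 0.001 ] rel plate (stand axes,mm) [  0.6  -0.5 197. ] F stand [0.4 0.4 0.6] M [0.01 0.04 0.03] open 0.0705
yaw 18.05 x [-2.e-04 -1.e-04 -1.e+00] tool shift to plate axis [197.   -0.6  -0.5]
```

View pics/v3.png

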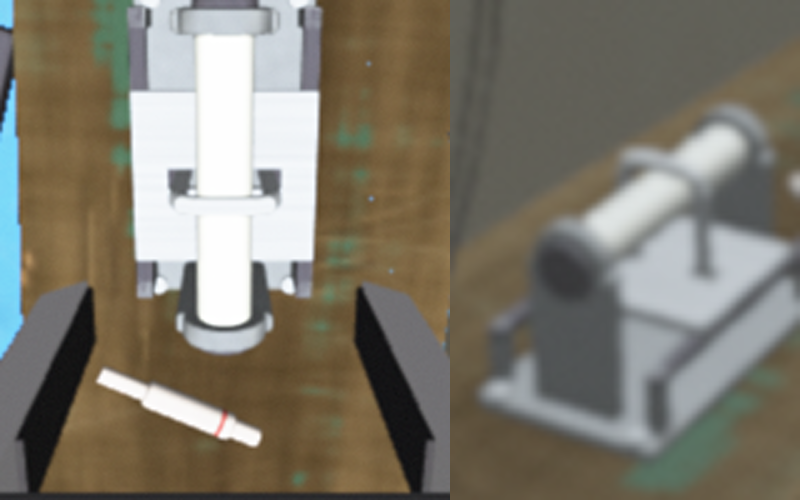

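The U-bolt stands across the tube with its bend at (224,204) and both legs in the holes; the gauge is untouched. One numeric check of uprightness and seat, then I hand in.

Run:
```python
from s import *
d=np.load('v3.npz');c=(d['K'],d['R'],d['t']);f=lambda p:(165+p[0]/2.5,110+p[1]/2.5)
a,b=ray(0,f((168,202)),.094,c),ray(0,f((280,202)),.094,c)
print('bend',(1e3*S.T@((a+b)/2-P)).round(1),1e3*np.linalg.norm(b-a),np.degrees(np.arctan2(*(b-a)[[1,0]])))
o=robot.get_obs();print(o['time_s'],o['wrist_force'])
robot.sign_off()
```

```text
bend [-0.4  2.4 94. ] 45.64667062027123 18.06454015191116
16.5 [-0.12353212 -0.00083343  0.06721461]
the job is handed in; nothing more can be done
```

The U-bolt is out of the larger block and clamped on the stand. Its legs are astride the tube and through both plate holes, its bend is on the tube, and the gripper has let go. The job was handed in at 16.5 s.

- **Finding the holes:** I located the plate in the camera about 7.5 mm toward -y from the middle. The legs then went in by feel, with no upward force as the tips passed below the plate's top.
- **Pushing home:** The height stopped changing with the tool at about 0.061 m (0.0615 m expected). The highest wrist force I read was about 7 N.
- **After release:** The last pictures showed the bolt standing across the tube with both legs in the holes, and the plug gauge where it was. I did not look at the other loose items again.

**Checks that did not fully agree:**
- The last picture put the bend about 2.4 mm toward +y of the plate centre. That would be a lean of about 2° if it were real. Read-off and calibration error could be of similar size, so I left it.
- The clips resisted with only about 2–3 N, less than the 5–12 N stated. The seating height and the pictures both say the bolt is home.

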